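# Fit the matching pocket disc to the almond dispenser and lock its keeper

### The arm

A 7-joint arm with a two-finger parallel gripper is mounted at the origin on the work surface. World frame = base frame: x ahead of the robot, y to its left, z up, the work surface at z = 0. Lengths are in m, angles in rad, forces in N, time in s.
With the tool pointing down it reaches from about 0.4 to 0.875 m from the base axis. Payload 6.5 kg.
Tool frame: the origin (TCP) lies on the centre line of the jaws, within the pads' length; the fingertips stand 22 mm ahead of it and the grasp point (between the pads) lies 3 mm ahead of it (robot.nose_length is the z of the fingertips in the tool frame, in m); z points along the fingers, y is the line along which they close (so a half turn about z gives the same grasp; the last joint's range is limited). The gripper opens to 88 mm and grips with 3 to 60 N. Pads are 18 mm wide; open, the fingers measure 123 mm over their backs; the gripper's body (75 mm by 187 mm) begins 45 mm behind the grasp point.
Start: joints at [1.107, 0.536, -0.004, 1.538, 0.003, 1.067, -0.071], TCP at [0.252, -0.599, 0.261] pointing down, gripper open.
Joint ranges: [-2.7, 2.7], [-0.37, 2.16], [-1.27, 1.26], [0.24, 2.4], [-1.31, 4.45], [0.19, 1.91], [-2.76, 2.76]. Speed limits (rad/s): [2.39, 2.39, 3.14, 3.14, 3.14, 3.14, 3.14].

### API

Orientations are given as a rotation vector (axis times angle).
In Python, from cell import observe, viewer, order, robot gives the robot as it stands. The module is installed in compiled form; this text tells all that it offers.
- The arm moves only by the shell command python3 -m pendant 'ROWS' [FORCE]. ROWS is JSON, a list of rows, each a list of 3 entries, a list of its own where there are three numbers: the turn, a rotation vector about the tool's x, y, z in degrees, then the shift along the tool's x, y, z in m, then the finger opening in m, from 0 to 0.0881. In form: [[[wx, wy, wz], [dx, dy, dz], grip], ...]. A call has exactly 5 rows; each row shifts and turns the commanded pose from where the row before left it, along the tool's axes as they then stand; what a row does not reach is not made up. A row lasts 1/10 s, in which the tool goes at most 50 mm and 8.59 degrees, less where a joint would pass 70% of its speed; a pose out of reach is approached as far as the arm can. A call with a gripper value outside its range is refused whole. The fingers move at their own pace and stop on an object; FORCE is the grip in N (left out, the last holds). Time passes only in rows, so rows that do not move let the fingers close, or fill a call up. It gives the time, the measured TCP pose, the force, the opening and the grip force at its end, in the units of the state.
- observe(): the state, without advancing time (a new reading comes with each control period).
- viewer.snapshot(name): name is "side" or "top"; returns the picture (480x640x3 uint8, red, green, blue); there is no depth.
- viewer.camera_model(name): a dict with "intrinsics" (3x3 intrinsics, pixels), "R" (3x3) and "t" (3): a world point X has camera coordinates R X + t. Camera axes: x right, y down, z forward; pixel columns grow to the right and rows downward; lengths in m; the calibration is good to about 2 mm. A picture is of the moment at which its call begins. camera_model takes no time and is no camera call.
- order.finish_job(): hands the job in; it is judged then, once.
Trained networks look in the newest picture that a camera, given by its name, has taken for a name from the list of things; names that differ only in an ending like _2 or _b are one class to them, and where a whole thing is asked for, a point or a joint stands for the part that bears it (a point fixed in the world has none). Each returns a list of dicts, best first, with "confidence" (0 to 1); they miss things now and then, are a little off and sometimes report something else, mostly with a low value. They report only what shows in the picture. A call takes as long as a camera call.
- viewer.search_frame(target, camera): "extent" ([left, top, right, bottom] in pixels, round what is visible of it).
- viewer.outline_of(target, camera): "pixels" (480x640 bool, what is visible of it) and "extent" ([left, top, right, bottom] in pixels, round what is visible of it).
- viewer.spot_point(target, camera): "position" ([row, column] in pixels: a listed point, or the origin of a listed thing).
The state is a dict: "t": time; "q": joint angles; "joint_vel": joint speeds; "joint_efforts": joint torques, N m; "ee_pos": TCP position; "ee_rot": TCP orientation; "ft_force": force on the tool from outside, world axes, zero at the start; "torque": the same for the moment, N m; "gripper_width": finger opening in m; "grasp_force": force on a finger pad.
Only numpy, scipy, OpenCV 4.12 (cv2) and the standard library are available. Lean on these libraries where they do the work, as an engineer would, in place of code of your own. Each camera call takes 0.05 s, during which the arm holds its last target. There are 200 camera calls.

### The job

Three pocket discs came back from the wash, but only one has keyways that line up with the two keys on the almond dispenser's sloping spindle: pick that one and push it fully home on the spindle. Then turn the black winged keeper clockwise until its tongue points in over the disc at the hub, without knocking the hopper hinge close beside the wings. Leave the other two discs, the dispenser and everything else on the bench where they are.

Things in the scene. Friction and masses are not known exactly. Their poses are not given: they have to be found in the camera images.
- disc_p: Plain aluminium pocket disc lying flat, hub up: plate 150 mm across, 5 mm thick, 14 dark pockets near the rim; eight-sided hub 60 mm across flats, its top 45 mm above the plate's underside, flats facing x, y and the diagonals. Origin: centre of the underside, z up. 29 mm bore right through, with two keyways; on THIS disc they are opposite, at +x and -x. 0.42 kg, give or take a quarter
- disc_q: Pocket disc of the same make, sizes and axes as disc_p, but its two keyways lie a quarter turn apart: one at +x, the other at +y. In all discs the keyways are 12 mm wide and cut out to 23.5 mm from the axis, the full height of the hub
- disc_r: Pocket disc of the same make, sizes and axes as disc_p, but its two keyways lie 135 degrees apart: one at +x, the other 135 degrees counter-clockwise of it seen from above
- dispenser: Almond dispenser, a white wedge-shaped bench machine about 260 x 210 mm, 210 mm high, fixed; its flat steel top slopes 30 degrees down towards the machine's -x, its low front edge 75 mm high. Origin on the bench straight below the centre of the spindle's shoulder
- spindle_seat (a point): Centre of the top of the spindle's shoulder (56 mm across, 6 mm proud of the sloping top), where a disc's underside must rest. z runs up the spindle, leaning 30 degrees from vertical; x and y turn with the spindle: it has one key at +x, one at +y, so a disc goes home with its x axis along this x. The spindle is stiff, it turns only against about 0.8 Nm
- spindle_tip (a point): Centre of the spindle's free end, 60 mm up its z from spindle_seat. The steel spindle is 25 mm thick, its last 10 mm tapering to 16 mm. The two dark keys are 8.5 mm wide and stand out to 22 mm from the axis, from the shoulder up to 42 mm, the last 6 mm tapered. With a disc home the spindle's end stands 15 mm out of the hub
- keeper (a joint): Angle of the winged keeper, rad: 0 to 1.57 (stop), growing clockwise seen from above. Its axis is parallel to the spindle's, 97 mm uphill of it. At 0 its 40 mm tongue points sideways, clear of the disc; at 1.57 it points at the hub, 3 mm above the plate of a seated disc (a disc a few mm short of home is in its way). About 0.1 Nm turns it and it stays where left
- keeper_wing (a point): Point on the keeper's axis inside its black wings, 40 mm up the axis from the level of spindle_seat. The wings are one upright blade 64 mm long, 9 mm thick, from 18 mm below to 12 mm above this point. z up along the axis (leaning like the spindle); y along the blade, the tongue lies below it towards -y, its top 26 mm below this point; x across the blade
- hinge_bracket: Steel hopper hinge, two lugs and a pin, 100 mm wide, 22 mm deep, fixed on the sloping top uphill of the keeper: its near face is 40 mm from the keeper's axis, 8 mm beyond the wing tips, its top 44 mm above the level of spindle_seat. Origin: middle of its near face at that level, z along the spindle, x uphill
- scraper: Bench scraper, steel blade with wooden grip, 80 x 120 mm, 24 mm high, lying on the bench
- pastry_brush: Pastry brush lying on the bench
- steel_bowl: Small steel bowl, 110 mm across, 55 mm high, standing on the bench; origin under its centre
- sprinkle_jar: Glass jar with steel cap, 72 mm across, 110 mm high; origin under its centre
- timer: White kitchen timer, 50 x 75 x 22 mm, lying on the bench

How it is judged:
By the outcome, as a careful person would: the job done as asked, in the order asked, and still so for the second after the job is handed in, with the robot touching nothing.
It also fails if it takes over 61 s, if anything falls off the work surface, if the arm or the gripper's body presses on something with over 40 N, if the wrist force passes 120 N, or if a joint passes its speed limit or range.

## Working session

There is one attempt and no reset: what is moved stays moved. The work goes in short steps, Python scripts to look and compute and a shell command to move; the robot and the scene stay as the last step left them, time stands still between calls to the robot, and variables do not carry over. Pictures are saved under pics/ and viewed, at most 10 in all, crops included, and the job is handed in when it is done.

```bash
mkdir -p pics; cat > h.py <<'E'
import numpy as np, cv2
from cell import observe, viewer, order, robot
from scipy.spatial.transform import Rotation as Ro
C={n:viewer.camera_model(n) for n in("side","top")}
for c in C.values():
    for k in c: c[k]=np.array(c[k])
def ray(n,rc):
    c=C[n]; d=c["R"].T@np.linalg.inv(c["intrinsics"])@np.array([rc[1],rc[0],1.]); o=-c["R"].T@c["t"]; return o,d/np.linalg.norm(d)
def tri(p):
    A=np.zeros((3,3));b=np.zeros(3)
    for n,rc in p.items():
        o,d=ray(n,rc);P=np.eye(3)-np.outer(d,d);A+=P;b+=P@o
    X=np.linalg.solve(A,b); return X,[round(float(np.linalg.norm(proj(n,X)-np.array(rc))),1) for n,rc in p.items()]
def proj(n,X):
    c=C[n];v=c["intrinsics"]@(c["R"]@np.array(X)+c["t"]);return np.array([v[1],v[0]])/v[2]
def onz(n,rc,z):
    o,d=ray(n,rc);return o+d*(z-o[2])/d[2]
E
python3 - <<'E'
from h import *
np.set_printoptions(precision=4,suppress=True)
for n in C:
    print(n,-C[n]["R"].T@C[n]["t"],C[n]["R"][2],C[n]["intrinsics"][0,0])
    cv2.imwrite(f"pics/{n}0.png",viewer.snapshot(n)[:,:,::-1])
for t in "disc_p disc_q disc_r dispenser spindle_seat spindle_tip keeper_wing hinge_bracket".split():
    r={n:viewer.spot_point(t,n) for n in C}
    for n in C: print(t,n,[(np.round(x["position"],1),round(x["confidence"],2)) for x in r[n][:3]])
    if r["side"] and r["top"]: print("   ",*tri({n:r[n][0]["position"] for n in C}))
s=observe();print(s["ee_pos"],s["ee_rot"],s["t"])
E
```

```text
side [0.2239 0.948  1.2505] [ 0.2345 -0.6104 -0.7566] 600.1389035378589
top [0.4503 0.0787 1.1289] [ 0.1428 -0.0074 -0.9897] 518.4160016097819
disc_p side [(array([350.5, 302.5]), 0.88), (array([262. , 283.8]), 0.72), (array([287.1, 365.7]), 0.56)]
disc_p top [(array([288.8, 215.1]), 0.9), (array([331.4, 318.8]), 0.64), (array([225. , 320.7]), 0.56)]
    [0.5191 0.2999 0.0011] [0.4, 0.4]
disc_q side [(array([350.5, 302.5]), 0.88), (array([262. , 283.8]), 0.72), (array([287.1, 365.7]), 0.56)]
disc_q top [(array([288.8, 215.1]), 0.9), (array([331.4, 318.8]), 0.64), (array([225. , 320.7]), 0.56)]
    [0.5191 0.2999 0.0011] [0.4, 0.4]
disc_r side [(array([350.5, 302.5]), 0.88), (array([262. , 283.8]), 0.72), (array([287.1, 365.7]), 0.56)]
disc_r top [(array([288.8, 215.1]), 0.9), (array([331.4, 318.8]), 0.64), (array([225. , 320.7]), 0.56)]
    [0.5191 0.2999 0.0011] [0.4, 0.4]
dispenser side [(array([204.8, 379. ]), 0.94)]
dispenser top [(array([306.4, 452.6]), 0.79)]
    [ 0.4925 -0.2154  0.0011] [0.7, 1.0]
spindle_seat side [(array([168.6, 379.5]), 0.75)]
spindle_seat top [(array([299.3, 476.9]), 0.73), (array([269. , 506.6]), 0.47)]
    [ 0.5039 -0.2298  0.126 ] [1.3, 1.8]
spindle_tip side [(array([162.5, 389.9]), 0.89)]
spindle_tip top [(array([308.3, 468.1]), 0.73)]
    [ 0.4774 -0.1968  0.1859] [1.5, 2.1]
keeper_wing side [(array([130.9, 370.7]), 0.62)]
keeper_wing top [(array([268.2, 506. ]), 0.87)]
    [ 0.549  -0.2525  0.2269] [0.8, 1.2]
hinge_bracket side [(array([123.5, 359.9]), 0.59)]
hinge_bracket top [(array([310.1, 468.3]), 0.63), (array([246.1, 526. ]), 0.55)]
    [ 0.5061 -0.1343  0.3546] [15.2, 24.2]
[ 0.2518 -0.5992  0.2607] [-3.0796 -0.6208  0.0001] 0.9
```

View pics/top0.png

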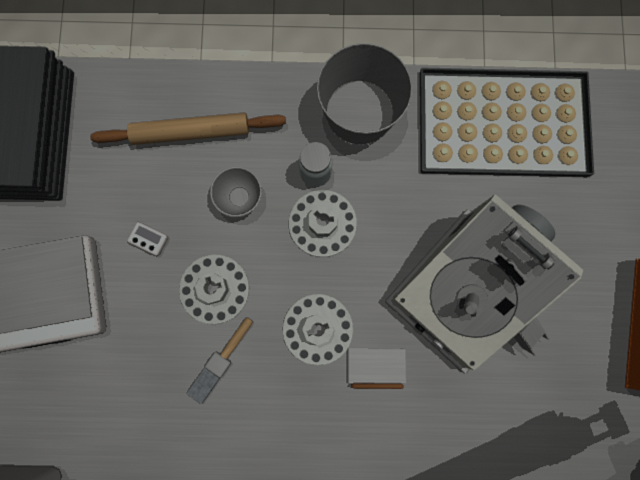

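View pics/side0.png

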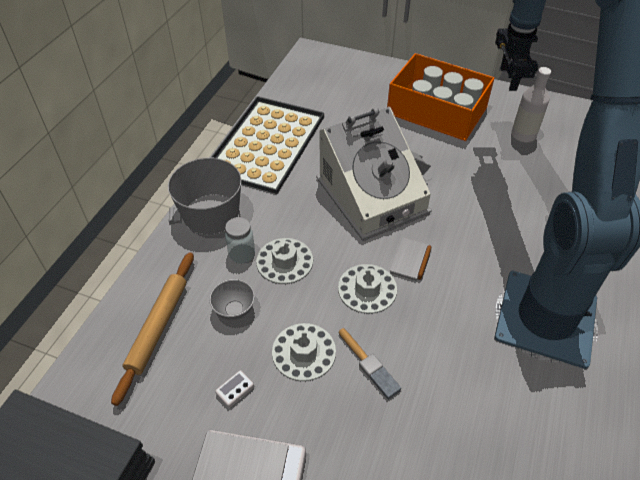

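```bash
python3 - <<'E'
import cv2,numpy as np
t=cv2.imread("pics/top0.png");s=cv2.imread("pics/side0.png")
def cr(i,r,c,h,w,W,H): return cv2.resize(i[r-h:r+h,c-w:c+w],(W,H),interpolation=cv2.INTER_CUBIC)
a=np.hstack([cr(t,289,215,22,22,264,264),cr(t,331,319,22,22,264,264),cr(t,223,322,22,22,264,264)])
b=np.hstack([cr(s,350,302,22,22,264,264),cr(s,287,367,22,22,264,264),cr(s,258,284,22,22,264,264)])
cv2.imwrite("pics/discs.png",np.vstack([a,b]))
cv2.imwrite("pics/disp.png",np.hstack([cr(t,285,490,60,45,396,528),cr(s,160,375,60,45,396,528)]))
E
```

```text
(no output)
```

View pics/discs.png

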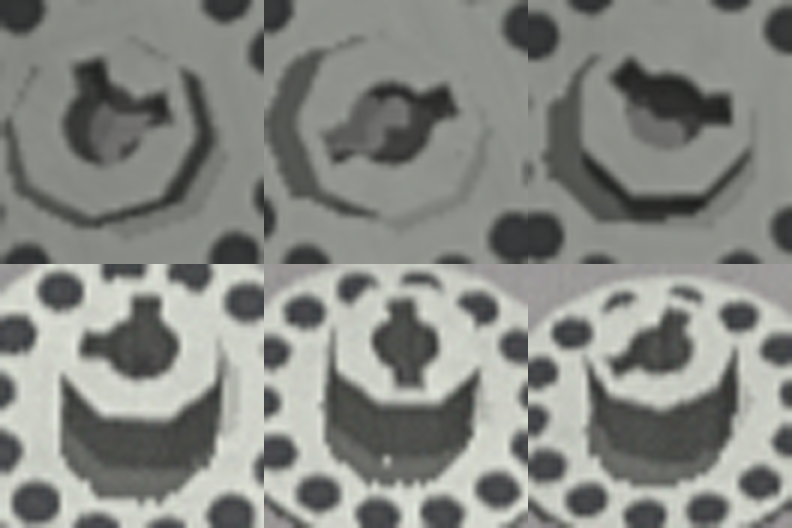

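View pics/disp.png

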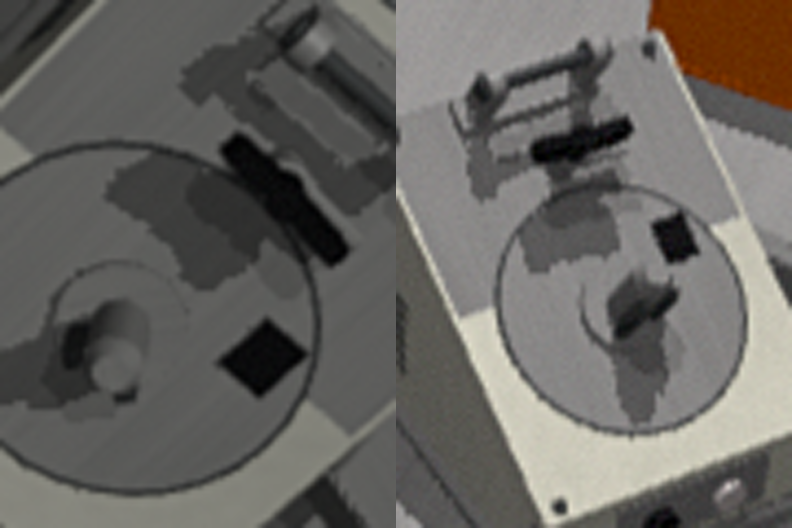

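```bash
cat > fit.py <<'E'
from h import *
from scipy.optimize import minimize, least_squares
np.set_printoptions(precision=4,suppress=True)
G={n:cv2.GaussianBlur(cv2.cvtColor(cv2.imread(f"pics/{n}0.png"),cv2.COLOR_BGR2GRAY).astype(np.float32),(0,0),.7) for n in C}
def frame(p): # seat pose: x,y,z,yaw(machine +x = uphill)
    x,y,z,yaw=p; R=Ro.from_euler('z',yaw)*Ro.from_euler('y',-30,degrees=True); return np.array([x,y,z]),R.as_matrix()
def pr(n,X):
    c=C[n];v=(C[n]["R"]@np.asarray(X).T).T+c["t"];v=v@c["intrinsics"].T;return v[:,:2]/v[:,2:]
def samp(n,uv):
    uv=uv.astype(np.float32); return cv2.remap(G[n],uv[:,:1].copy(),uv[:,1:].copy(),cv2.INTER_LINEAR)[:,0]
a=np.linspace(0,2*np.pi,240,endpoint=False)
def ring(p,r,h=-.006):
    o,R=frame(p); return o+(R@np.array([r*np.cos(a),r*np.sin(a),h+0*a])).T
E
python3 - <<'E'
from fit import *
def cost(v,off=.006):
    p=v[:4];r=v[4];s=0
    for n in C:
        m=samp(n,pr(n,ring(p,r)));i=samp(n,pr(n,ring(p,r-off)));o=samp(n,pr(n,ring(p,r+off)))
        s+=np.mean(np.clip(m-.5*(i+o),-40,10))
    return s
best=None
rng=np.random.default_rng(0)
for k in range(60):
    v0=np.array([.495,-.225,.135,-.75,.08])+rng.normal(size=5)*[.008,.008,.008,.12,.004]
    f=minimize(cost,v0,method="Nelder-Mead",options=dict(maxiter=800,initial_simplex=v0+np.vstack([np.zeros(5),np.diag([.008,.008,.008,.1,.004])])))
    if best is None or f.fun<best.fun: best=f;print(f.fun,f.x)
p=best.x[:4];np.save("ring.npy",best.x)
o,R=frame(p);u=R[:,0];w=R[:,2]
print("tip",o+.06*w,"keeper",o+.097*u+.04*w)
for n in C:
    print(n,"tip",pr(n,[o+.06*w])[0],"keep",pr(n,[o+.097*u+.04*w])[0],"hinge",pr(n,[o+.137*u])[0])
    for t in ("spindle_tip","keeper","hinge_bracket","disc_q"):
        for m in viewer.outline_of(t,n)[:3]:
            px=m["pixels"];ys,xs=np.nonzero(px);print("  ",t,round(m["confidence"],2),m["extent"],len(xs),xs.mean(),ys.mean())
            cx=xs.mean();ok={"side":abs(cx-302)<25,"top":abs(cx-215)<25}[n]
            if t!="disc_q" or ok: np.save(f"m_{t}_{n}.npy",px); 
            if t!="disc_q":break
E
```

```text
-57.75459289550781 [ 0.5002 -0.2183  0.1372 -0.726   0.0795]
-57.78154754638672 [ 0.5002 -0.2183  0.1373 -0.7258  0.0795]
tip [ 0.4777 -0.1984  0.1893] keeper [ 0.548  -0.2608  0.2204]
side tip [388.6068 161.067 ] keep [371.0889 130.9334] hinge [360.5942 123.596 ]
   spindle_tip 0.64 [370.2, 158.4, 395.2, 180.4] 375 382.25866666666667 167.94666666666666
   keeper 0.62 [362.0, 125.4, 383.6, 138.3] 187 371.5882352941176 132.36363636363637
   hinge_bracket 0.78 [339.3, 108.4, 377.2, 128.4] 373 360.4343163538874 118.73458445040214
   disc_q 0.89 [255.5, 236.1, 314.9, 283.5] 2144 284.4426305970149 260.2919776119403
   disc_q 0.77 [269.8, 322.7, 337.1, 380.2] 2839 303.57132793237054 351.5924621345544
   disc_q 0.61 [369.3, 158.4, 391.2, 180.4] 376 382.0398936170213 168.38563829787233
top tip [470.0794 310.1342] keep [509.6576 270.3422] hinge [525.9608 249.0241]
   spindle_tip 0.62 [457.7, 283.5, 486.4, 317.5] 730 471.7095890410959 298.6917808219178
   keeper 0.81 [495.1, 258.8, 526.3, 287.2] 414 511.30434782608694 269.27536231884056
   hinge_bracket 0.84 [504.0, 221.6, 554.9, 268.2] 875 529.7531428571428 244.63085714285714
   disc_q 0.84 [286.6, 189.6, 356.0, 253.5] 3536 322.0794683257919 223.00848416289594
   disc_q 0.83 [285.0, 293.8, 352.2, 365.8] 3663 317.2536172536173 328.969696969697
   disc_q 0.81 [180.6, 253.6, 247.9, 325.9] 3606 213.4528563505269 288.7834165280089
```

```bash
python3 - <<'E'
from fit import *
v=np.load("ring.npy");o,R=frame(v[:4])
rows=[]
I={n:cv2.imread(f"pics/{n}0.png") for n in C}
for n in C:
    row=[]
    for h in (.039,.06):
        g=(np.arange(280)-139.5)/140*.035
        X,Y=np.meshgrid(g,-g)   # right = machine x(uphill), up = machine y
        P=o+np.stack([X,Y,h+0*X],-1).reshape(-1,3)@R.T
        uv=pr(n,P).astype(np.float32).reshape(280,280,2)
        w=cv2.remap(I[n],uv,None,cv2.INTER_CUBIC)
        w=cv2.convertScaleAbs(w,alpha=1.5)
        if h==.039:
            for r in (12.5,22): cv2.circle(w,(140,140),int(r*4),(0,255,255),1)
        else: cv2.circle(w,(140,140),32,(0,255,255),1)
        row.append(w)
    rows.append(np.hstack(row))
cv2.imwrite("pics/keys.png",np.vstack(rows))
# disc fit
pts=[]
def cyl(cx,cy,z0,z1,r,yaw,k):
    b=yaw+np.arange(k)*2*np.pi/k; return np.array([[cx+r*np.cos(t),cy+r*np.sin(t),z] for z in(z0,z1) for t in b])
S=4
M={n:cv2.resize(np.load(f"m_disc_q_{n}.npy").astype(np.uint8),None,fx=S,fy=S,interpolation=cv2.INTER_LINEAR) for n in C}
def ren(n,q):
    im=np.zeros((480*S,640*S),np.uint8)
    for P in(cyl(q[0],q[1],0,.005,.075,0,60),cyl(q[0],q[1],.005,.045,.03/np.cos(np.pi/8),q[2]+np.pi/8,8)):
        uv=pr(n,P)*S+S/2; cv2.fillConvexPoly(im,cv2.convexHull(uv.astype(np.float32)).round().astype(np.int32),1)
    return im
def cost(q): return sum((ren(n,q)!=M[n]).sum() for n in C)
q0=np.array([.519,.300,-1.27]);f=minimize(cost,q0[:2].tolist()+[q0[2]],method="Nelder-Mead",options=dict(initial_simplex=q0+np.array([[0,0,0],[.006,0,0],[0,.006,0],[0,0,.2]])))
print("mask fit",f.x,f.fun)
# edge fit: plate rim intensity contrast + hub top octagon
def rim(q):
    s=0
    for n in C:
        for r,w in((.073,1),(.077,-1)):
            P=np.c_[q[0]+r*np.cos(a),q[1]+r*np.sin(a),np.full_like(a,.005)]
            s-=w*np.mean(samp(n,pr(n,P)))
    return s
f2=minimize(rim,f.x[:2],method="Nelder-Mead",options=dict(initial_simplex=f.x[:2]+np.array([[0,0],[.004,0],[0,.004]])))
print("rim",f2.x,f2.fun)
c0=f2.x
def key(yaw): # keyways darkness contrast on hub top
    s=[]
    for n in C:
        for k in(0,np.pi/2):
            def reg(x,y):
                t=yaw+k;return np.c_[c0[0]+x*np.cos(t)-y*np.sin(t),c0[1]+x*np.sin(t)+y*np.cos(t),np.full_like(x,.045)]
            X,Y=np.meshgrid(np.linspace(.016,.0225,8),np.linspace(-.005,.005,11));X2,Y2=np.meshgrid(np.linspace(.016,.0225,8),np.r_[np.linspace(-.010,-.0075,4),np.linspace(.0075,.010,4)])
            s.append(samp(n,pr(n,reg(X.ravel(),Y.ravel()))).mean()-samp(n,pr(n,reg(X2.ravel(),Y2.ravel()))).mean())
    return s
ys=np.radians(np.arange(-90,-55,1));K=np.array([key(y) for y in ys]);i=K.sum(1).argmin();print("yaw",np.degrees(ys[i]),K[i],np.degrees(ys[K.argmin(0)]))
E
```

```text
mask fit [ 0.5185  0.3022 -1.1911] 6890.0
rim [0.5178 0.3008] -56.824974060058594
yaw -72.0 [-88.3431 -80.4036 -56.0017 -65.3593] [-75. -71. -70. -70.]
```

View pics/keys.png

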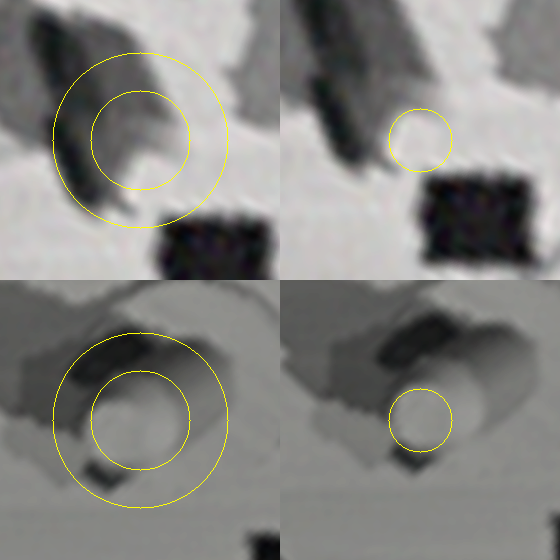

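```bash
cat > keyfit.py <<'E'
from fit import *
v=np.load("ring.npy");o,R=frame(v[:4])
S=4
box={"side":(365,152,402,188),"top":(452,280,492,322)}
D={}
for n in C:
    g=cv2.cvtColor(cv2.imread(f"pics/{n}0.png"),cv2.COLOR_BGR2GRAY)
    c,r,c2,r2=box[n];D[n]=cv2.resize(g[r:r2,c:c2],None,fx=S,fy=S,interpolation=cv2.INTER_CUBIC).astype(float)
def keypts(th):
    P=[]
    x=np.linspace(.012,.022,24);y=np.linspace(-.00425,.00425,20);z=np.linspace(0,.042,90)
    for Y in(-.00425,.00425):
        X,Z=np.meshgrid(x,z);P.append(np.c_[X.ravel(),0*X.ravel()+Y,Z.ravel()])
    Y,Z=np.meshgrid(y,z);P.append(np.c_[0*Y.ravel()+.022,Y.ravel(),Z.ravel()])
    X,Y=np.meshgrid(x,y);P.append(np.c_[X.ravel(),Y.ravel(),0*X.ravel()+.042])
    P=np.vstack(P);t=np.clip((P[:,2]-.036)/.006,0,1)*.25;P[:,1]*=1-t;P[:,0]-=t*.006*(P[:,0]>.02)
    return P@np.array([[np.cos(th),np.sin(th),0],[-np.sin(th),np.cos(th),0],[0,0,1]])
aa=np.linspace(0,2*np.pi,160);SP=[]
for h in np.linspace(0,.06,130):
    r=.0125 if h<.05 else .0125-.0045*(h-.05)/.01
    SP.append(np.c_[r*np.cos(aa),r*np.sin(aa),h+0*aa])
for r in np.linspace(0,.008,16): SP.append(np.c_[r*np.cos(aa),r*np.sin(aa),.06+0*aa])
SP=np.vstack(SP)
def ren(n,th,d):
    c,r,c2,r2=box[n];H,W=(r2-r)*S,(c2-c)*S;zb=np.full(H*W,9.);lab=np.zeros(H*W,int)
    for L,P in((1,SP),(2,keypts(th)),(2,keypts(th+np.pi/2))):
        X=o+(P+np.array([d[0],d[1],0]))@R.T;z=(X@C[n]["R"].T+C[n]["t"])[:,2];uv=pr(n,X)
        u=((uv[:,0]-c+.5)*S).astype(int);w=((uv[:,1]-r+.5)*S).astype(int);k=(u>=0)&(u<W)&(w>=0)&(w<H)
        i=(w*W+u)[k];zk=z[k]-(.0003 if L==2 else 0)
        q=np.argsort(-zk);i=i[q];zk=zk[q]
        m=zk<zb[i];zb2=zb.copy();zb2[i[m]]=zk[m];ch=zb2<zb;lab[ch]=L;zb=zb2
    return cv2.medianBlur(lab.reshape(H,W).astype(np.uint8),3)
E
python3 - <<'E'
from keyfit import *
for n in C: print(n,np.percentile(D[n],[1,5,10,20,30,50,80]))
def sc(th,d,names):
    s=0
    for n in names:
        K=ren(n,th,d)==2
        near=cv2.dilate(K.astype(np.uint8),np.ones((13,13)))>0
        T=60 if n=="side" else 65
        dark=np.clip((T-D[n])/20+.5,0,1)
        s+=np.abs(K-dark).sum()
    return s
def run(names):
    best=[]
    for th in np.radians(np.arange(95,160,3)):
        best.append((sc(th,(0,0),names),th))
    th=min(best)[1]
    f=minimize(lambda q:sc(q[0],q[1:]*.01,names),[th,0,0],method="Nelder-Mead",options=dict(maxfev=120,initial_simplex=np.array([[th,0,0],[th+.1,0,0],[th,.2,0],[th,0,.2]])))
    print(names,np.degrees(th),min(best)[0],np.degrees(f.x[0]),f.x[1:]*10,"mm",f.fun); return f.x
q=run(["side","top"]);run(["side"]);run(["top"])
out=[]
for n in C:
    K=ren(n,q[0],q[1:]*.01);im=cv2.cvtColor(np.clip(D[n]*1.6,0,255).astype(np.uint8),cv2.COLOR_GRAY2BGR)
    k2=cv2.resize(K,None,fx=2.4,fy=2.4,interpolation=cv2.INTER_NEAREST);im=cv2.resize(im,(k2.shape[1],k2.shape[0]))
    for L,col in((2,(0,255,255)),(1,(0,255,0))):
        cs,_=cv2.findContours((k2==L).astype(np.uint8),0,1);cv2.drawContours(im,cs,-1,col,1)
    out.append(cv2.copyMakeBorder(im,0,405-im.shape[0],0,0,cv2.BORDER_CONSTANT))
cv2.imwrite("pics/keyfit.png",np.hstack(out))
E
```

```text
side [ 15.  28.  55.  71.  87. 129. 136.]
top [18. 39. 48. 61. 78. 91. 94.]
['side', 'top'] 143.0 6672.599999999999 144.63189447738648 [-0.5704  1.3759] mm 6583.5
['side'] 146.0 1727.8 147.51098844655593 [-0.2298  0.2167] mm 1714.3
['top'] 140.0 4899.1 143.9443680819888 [0.7819 1.5833] mm 4777.1
```

View pics/keyfit.png

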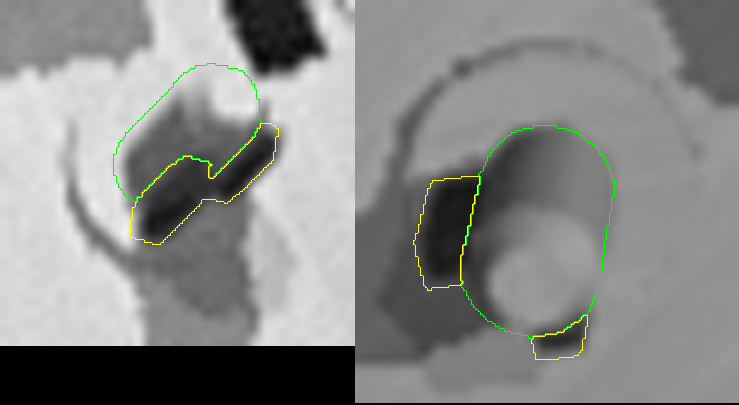

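```bash
cat > g.py <<'E'
from h import *
np.set_printoptions(precision=4,suppress=True)
v=np.load("ring.npy");yawm=v[3]
Rm=(Ro.from_euler('z',yawm)*Ro.from_euler('y',-30,degrees=True));o=v[:3]
flip=Ro.from_matrix(np.diag([1,-1,-1.]))  # tool z down, x same, y=-y
def down(R,yaz): # tool with z=-R.z, tool y at angle yaz (deg) in R frame
    return R*Ro.from_euler('z',yaz+90,degrees=True)*flip
def rem(pos,rot,p=True):
    s=observe();R=Ro.from_rotvec(s["ee_rot"])
    w=(R.inv()*rot).as_rotvec(degrees=True);d=R.inv().apply(np.array(pos)-s["ee_pos"])
    print("t",round(s["t"],2),"turn",w.round(2),"shift",d.round(4),"q",np.round(s["q"],2),"F",np.round(s["ft_force"],1),"T",np.round(s["torque"],2),"gw",round(s["gripper_width"],4),round(s["grasp_force"],1))
I3=Ro.identity()
pick=down(I3,63)
SH=lambda h,off=0:o+Rm.as_matrix()@np.array([0,0,h])
E
A='[[0,0,0],[0.0297,-0.03635,-0.002],0.088]'; for i in 1 2 3 4; do python3 -m pendant "[[[0,0,0],[0.0297,-0.03635,-0.002],0.088],[[0,0,0],[0.0297,-0.03635,-0.002],0.088],[[0,0,0],[0.0297,-0.03635,-0.002],0.088],[[0,0,0],[0.0297,-0.03635,-0.002],0.088],[[0,0,0],[0.0297,-0.03635,-0.002],0.088]]" | tail -1|cut -c1-300; done
for i in 1 2 3; do python3 -m pendant "[[[0,0,-8.5],[0,0,0],0.088],[[0,0,-8.5],[0,0,0],0.088],[[0,0,-8.5],[0,0,0],0.088],[[0,0,-8.5],[0,0,0],0.088],[[0,0,-8.5],[0,0,0],0.088]]"|cut -c1-300; done
python3 -c "
from g import *
rem([.518,.301,.1],pick)"
```

```text
grasp_force: 0.0
grasp_force: 0.0
grasp_force: 0.0
grasp_force: 0.0
t: 3.8
ee_pos: [0.5178, 0.301, 0.3007]
ee_rot: [2.64, 1.703, -0.0]
ft_force: [0.1, -0.8, 0.3]
gripper_width: 0.0877
grasp_force: 0.0
t: 4.3
ee_pos: [0.5179, 0.3009, 0.3007]
ee_rot: [1.844, 2.543, -0.0]
ft_force: [0.4, 0.8, 1.6]
gripper_width: 0.0879
grasp_force: 0.0
t: 4.8
ee_pos: [0.518, 0.3008, 0.3007]
ee_rot: [0.797, 3.039, -0.0]
ft_force: [0.4, 1.0, -0.1]
gripper_width: 0.0882
grasp_force: 0.0
t 4.8 turn [-0.01  0.02 -2.39] shift [0.0001 0.0002 0.2007] q [ 0.08  0.61 -1.    1.6   0.54  1.24  0.03] F [ 0.4  1.  -0.1] T [ 0.05 -0.17 -0.  ] gw 0.0882 0.0
```

```bash
python3 -m pendant "[[[0,0,-2.4],[0,0,0.04],0.088],[[0,0,0],[0,0,0.045],0.088],[[0,0,0],[0,0,0.045],0.088],[[0,0,0],[0,0,0.045],0.088],[[0,0,0],[0,0,0.03],0.088]]" >/dev/null
python3 -m pendant "[[[0,0,0],[0,0,0.03],0.088],[[0,0,0],[0,0,0.02],0.088],[[0,0,0],[0,0,0.0127],0.088],[[0,0,0],[0,0,0],0.06],[[0,0,0],[0,0,0],0.06]]" 8
python3 -c "
from g import *
rem([.518,.301,.033],pick)"
for i in 1 2; do python3 -m pendant "[[[0,0,0],[0,0,0],0.05],[[0,0,0],[0,0,0],0.05],[[0,0,0],[0,0,0],0.05],[[0,0,0],[0,0,0],0.05],[[0,0,0],[0,0,0],0.05]]" 25;done
python3 -c "
from g import *
rem([.518,.301,.033],pick)"
```

```text
t: 5.8
ee_pos: [0.5183, 0.3017, 0.0339]
ee_rot: [0.741, 3.052, 0.002]
ft_force: [1.5, -0.3, 0.7]
gripper_width: 0.0743
grasp_force: 0.0
t 5.8 turn [ 0.07  0.03 -0.31] shift [-0.0001 -0.0007  0.0009] q [-0.07  0.93 -0.77  1.75  0.85  0.83 -0.15] F [ 1.5 -0.3  0.7] T [ 0.04 -0.12  0.03] gw 0.0743 0.0
t: 6.3
ee_pos: [0.5185, 0.3016, 0.0343]
ee_rot: [0.741, 3.051, 0.002]
ft_force: [0.4, -0.8, 7.2]
gripper_width: 0.0596
grasp_force: 25.0
t: 6.8
ee_pos: [0.5185, 0.3017, 0.0343]
ee_rot: [0.741, 3.051, 0.002]
ft_force: [-0.4, -1.1, 7.6]
gripper_width: 0.0593
grasp_force: 25.0
t 6.8 turn [ 0.1   0.07 -0.32] shift [ 0.0002 -0.0008  0.0013] q [-0.07  0.92 -0.77  1.75  0.85  0.83 -0.15] F [-0.4 -1.1  7.6] T [-0.01 -0.13 -0.04] gw 0.0593 25.0
```

```bash

python3 -m pendant "[[[0,0,0],[0,0,0],0.05],[[0,0,0],[0,0,-0.01],0.05],[[0,0,0],[0,0,-0.02],0.05],[[0,0,0],[0,0,-0.04],0.05],[[0,0,0],[0,0,-0.045],0.05]]" 50
for i in 1; do python3 -m pendant "[[[0,0,0],[0,0,-0.045],0.05],[[0,0,0],[0,0,-0.045],0.05],[[0,0,0],[0,0,-0.045],0.05],[[0,0,0],[0,0,-0.045],0.05],[[0,0,0],[0,0,-0.03],0.05]]" 50;done
python3 -c "
from g import *
rem([.4426,-.167,.34],pick)
rem(SH(.154),down(Rm,146+135))
print(SH(.154), SH(0), down(Rm,281).as_matrix())"
```

```text
t: 7.3
ee_pos: [0.5168, 0.3005, 0.1494]
ee_rot: [-0.74, -3.051, 0.003]
ft_force: [0.9, -0.6, -3.5]
gripper_width: 0.0597
grasp_force: 50.0
t: 7.8
ee_pos: [0.5171, 0.3018, 0.3626]
ee_rot: [0.739, 3.051, 0.004]
ft_force: [0.8, -0.3, -3.5]
gripper_width: 0.0597
grasp_force: 50.0
t 7.8 turn [ 0.16  0.1  -0.23] shift [-0.1482 -0.451   0.0216] q [ 0.1   0.56 -1.05  1.52  0.49  1.35  0.11] F [ 0.8 -0.3 -3.5] T [ 0.03 -0.17  0.04] gw 0.0597 50.0
t 7.8 turn [  44.52   10.29 -170.79] shift [-0.1482 -0.4513  0.0909] q [ 0.1   0.56 -1.05  1.52  0.49  1.35  0.11] F [ 0.8 -0.3 -3.5] T [ 0.03 -0.17  0.04] gw 0.0597 50.0
[ 0.4426 -0.1672  0.2707] [ 0.5002 -0.2183  0.1373] [[ 0.7625 -0.528   0.374 ]
 [-0.4216 -0.8439 -0.3319]
 [ 0.4908  0.0954 -0.866 ]]
```

```bash

for i in 1 2; do python3 -m pendant "[[[0,0,0],[-0.0148,-0.0451,0],0.05],[[0,0,0],[-0.0148,-0.0451,0],0.05],[[0,0,0],[-0.0148,-0.0451,0],0.05],[[0,0,0],[-0.0148,-0.0451,0],0.05],[[0,0,0],[-0.0148,-0.0451,0],0.05]]" >/dev/null;done
for i in 1 2 3 4; do python3 -m pendant "[[[0,0,8.5],[0,0,0],0.05],[[0,0,8.5],[0,0,0],0.05],[[0,0,8.5],[0,0,0],0.05],[[0,0,8.5],[0,0,0],0.05],[[0,0,8.5],[0,0,0],0.05]]" |sed -n 2,3p;done
python3 -c "
from g import *
rem(SH(.154),down(Rm,146+135))"
```

```text
ee_pos: [0.4417, -0.1665, 0.3587]
ee_rot: [-1.804, -2.572, 0.001]
ee_pos: [0.4417, -0.1664, 0.3587]
ee_rot: [2.613, 1.744, -0.001]
ee_pos: [0.4418, -0.1664, 0.3587]
ee_rot: [3.067, 0.679, -0.001]
ee_pos: [0.4418, -0.1663, 0.3587]
ee_rot: [-3.105, 0.479, 0.0]
t 10.8 turn [-9.05 28.68 12.74] shift [0.0011 0.0005 0.088 ] q [ 0.84  0.18 -0.65  1.84  0.12  1.16 -1.72] F [-0.3 -0.7 -3.4] T [ 0.07  0.07 -0.01] gw 0.0597 50.0
```

```bash

python3 -m pendant "[[[-2.26,7.17,3.18],[0,0,0],0.05],[[-2.26,7.17,3.18],[0,0,0],0.05],[[-2.26,7.17,3.18],[0,0,0],0.05],[[-2.27,7.17,3.19],[0,0,0],0.05],[[0,0,0],[0,0,0],0.05]]" >/dev/null
python3 -c "
from g import *
rem(SH(.154),down(Rm,146+135))"
```

```text
t 11.3 turn [0.01 0.2  0.52] shift [-0.0385 -0.0087  0.0765] q [ 0.83 -0.09 -0.7   2.18  0.4   0.63 -2.26] F [-1.6  0.3 -3.8] T [0.61 0.73 0.  ] gw 0.0594 50.0
```

```bash

python3 -m pendant "[[[0,0.2,0.5],[-0.0128,-0.003,0.025],0.05],[[0,0,0],[-0.0128,-0.003,0.025],0.05],[[0,0,0],[-0.0129,-0.0027,0.0265],0.05],[[0,0,0],[0,0,0],0.05],[[0,0,0],[0,0,0],0.05]]" >/dev/null
python3 - <<'E'
from g import *
rem(SH(.154),down(Rm,146+135))
for n in C: cv2.imwrite(f"pics/{n}1.png",viewer.snapshot(n)[:,:,::-1])
t=cv2.imread("pics/top1.png");s=cv2.imread("pics/side1.png")
cv2.imwrite("pics/mid.png",np.hstack([cv2.resize(t[210:370,390:550],(400,400),interpolation=2),cv2.resize(s[70:230,300:460],(400,400),interpolation=2)]))
E
```

```text
t 11.8 turn [-0.14  0.07 -0.13] shift [-0.005   0.0001 -0.0007] q [ 0.79  0.09 -0.74  2.28  0.83  0.51 -2.72] F [ 0.  -0.3 -3.1] T [ 0.64  0.58 -0.02] gw 0.0595 50.0
```

View pics/mid.png

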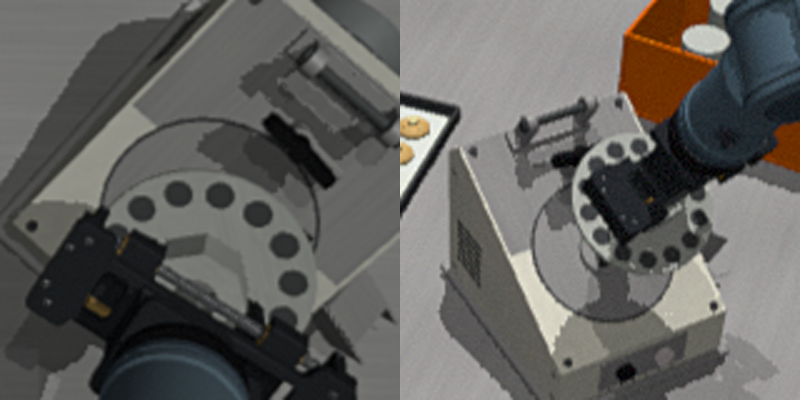

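```bash

python3 -m pendant "[[[0,0,0],[-0.005,0,0.005],0.05],[[0,0,0],[0,0,0.01],0.05],[[0,0,0],[0,0,0.01],0.05],[[0,0,0],[0,0,0],0.05],[[0,0,0],[0,0,0],0.05]]" >/dev/null
python3 - <<'E'
from g import *
rem(SH(.129),down(Rm,146+135))
E
```

```text
t 12.4 turn [-0.22  0.   -0.08] shift [0.0004 0.0007 0.0098] q [ 0.38  0.09 -0.31  2.31  0.85  0.45 -2.75] F [-0.   0.3 -2.9] T [0.61 0.67 0.06] gw 0.0594 50.0
```

```bash

python3 -m pendant "[[[0,0,0],[0,0,0.005],0.05],[[0,0,0],[0,0,0.005],0.05],[[0,0,0],[0,0,0.005],0.05],[[0,0,0],[0,0,0],0.05],[[0,0,0],[0,0,0],0.05]]" >/dev/null
python3 - <<'E'
from g import *
rem(SH(.114),down(Rm,146+135))
E
```

```text
t 12.9 turn [-0.16  0.1  -0.18] shift [ 0.0012 -0.0004  0.0091] q [-0.01  0.11  0.11  2.33  0.84  0.38 -2.75] F [ 0.1 -0.4 -3.9] T [0.59 0.65 0.02] gw 0.0593 50.0
```

```bash
cat > kin.py <<'E'
from g import *
from scipy.optimize import least_squares
import itertools,os
def fk(q,P,s):
    Z=lambda a:Ro.from_euler('z',a);Y=lambda a:Ro.from_euler('y',a)
    R=Z(s[0]*q[0]+P[8]);p=np.array([0,0,P[0]])
    R=R*Y(q[1]);p=p+R.apply([P[1],0,P[2]])
    R=R*Z(s[1]*q[2])*Y(q[3]);p=p+R.apply([P[3],0,P[4]])
    R=R*Z(s[2]*q[4])*Y(q[5]);p=p+R.apply([P[5],0,P[6]])
    R=R*Z(s[3]*q[6]+P[7]);return p,R
if __name__=="__main__":
    s=observe()
    data=[([1.107,.536,-.004,1.538,.003,1.067,-.071],[.2518,-.5992,.2607],[-3.0796,-.6208,.0001]),
    ([.08,.61,-1.0,1.6,.54,1.24,.03],[.518,.3008,.3007],[.797,3.039,0]),
    ([-.07,.93,-.77,1.75,.85,.83,-.15],[.5183,.3017,.0339],[.741,3.052,.002]),
    ([.10,.56,-1.05,1.52,.49,1.35,.11],[.5171,.3018,.3626],[.739,3.051,.004]),
    ([.84,.18,-.65,1.84,.12,1.16,-1.72],[.4418,-.1663,.3587],[-3.105,.479,0]),
    (s["q"],s["ee_pos"],s["ee_rot"])]
    def add(q,h,turn,sh):
        R=down(Rm,281)*Ro.from_rotvec(turn,degrees=True).inv();data.append((q,SH(h)-R.apply(sh),R.as_rotvec()))
    add([.83,-.09,-.7,2.18,.4,.63,-2.26],.154,[.01,.2,.52],[-.0385,-.0087,.0765])
    add([.79,.09,-.74,2.28,.83,.51,-2.72],.154,[-.14,.07,-.13],[-.005,.0001,-.0007])
    add([.38,.09,-.31,2.31,.85,.45,-2.75],.129,[-.22,0,-.08],[.0004,.0007,.0098])
    best=None
    for sg in itertools.product([1,-1],repeat=4):
        def res(P):
            r=[]
            for q,p,w in data:
                a,R=fk(q,P,sg);r+=list((a-p))+list(.3*(R.inv()*Ro.from_rotvec(w)).as_rotvec())
            return r
        for y in(0,np.pi/2,np.pi,-np.pi/2):
            f=least_squares(res,[.33,.0,.35,0,.35,.08,.25,y,0],x_scale=.1,max_nfev=60)
            if best is None or f.cost<best[0]: best=(f.cost,sg,f.x,np.array(f.fun).reshape(-1,6))
    print(best[0],best[1],best[2]);print(best[3][:,:3]*1e3,np.degrees(best[3][:,3:]/.3))
    np.savez("kin.npz",P=best[2],s=best[1])
E
timeout 300 python3 kin.py
```

```text
0.0004810680372064354 (-1, -1, -1, -1) [ 0.3645  0.0094  0.5122  0.0122  0.4502  0.0151  0.3176  1.5214 -0.0539]
[[  5.9946   9.7918  -6.0308]
 [  4.5842  -5.9729   0.8465]
 [  1.9528   0.9075   2.789 ]
 [  2.8889  -1.0168   3.3559]
 [  6.4898   8.8525  -0.3312]
 [-10.7034   8.1772  -0.2448]
 [  6.8306  -4.5184  -2.7254]
 [  4.4461  -4.3633   0.8752]
 [ -0.7525   0.3546   1.4657]] [[ 0.038   0.0298 -0.2669]
 [-0.528   0.1449 -0.5275]
 [ 0.0538 -0.2448  0.0814]
 [-0.268  -0.229   0.1753]
 [ 0.072  -0.0247  0.1523]
 [ 1.5039  0.3193  0.1519]
 [ 1.5216  0.1703 -0.2004]
 [ 1.4145  0.2729  0.2049]
 [ 1.5834  0.1552  0.2289]]
```

```bash
cat > ikp.py <<'E'
from kin import *
z=np.load("kin.npz");P=z["P"];sg=z["s"]
lo=np.array([-2.7,-.37,-1.27,.24,-1.31,.19,-2.76]);hi=np.array([2.7,2.16,1.26,2.4,4.45,1.91,2.76])
def ik(pos,rot,q0,k=.002):
    def res(q):
        a,R=fk(q,P,sg);return np.r_[(a-pos)*3,(R.inv()*rot).as_rotvec(),k*(q-q0)]
    f=least_squares(res,np.clip(q0,lo+.05,hi-.05),bounds=(lo+.02,hi-.02));q=f.x;a,R=fk(q,P,sg)
    return q,np.linalg.norm(a-pos)*1e3,np.degrees((R.inv()*rot).magnitude())
if __name__=="__main__":
    for nm,h,off in(("fin",.0343,0),("pre",.13,0)):
        for d in range(0,360,45):
            r=None
            for q3 in(-1,-.5,0,.5,1):
              for q5 in (-1,0,1,2.5,4):
                q,e,g=ik(SH(h),down(Rm,146+d),np.array([.6,.3,q3,2.,q5,.8,0]))
                c=e+2*g-3*min((q-lo).min(),(hi-q).min())
                if r is None or c<r[0]: r=(c,q,e,g)
            print(nm,d,r[1].round(2),"err",round(r[2],1),round(r[3],1),flush=True)
E
timeout 500 python3 ikp.py
```

```text
fin 0 [ 0.98  0.55 -1.    2.3   1.62  0.7   0.57] err 0.0 0.0
fin 45 [ 0.82  0.46 -0.79  2.3   1.59  0.56  1.34] err 0.0 0.0
fin 90 [ 0.77  0.44 -0.72  2.3   1.58  0.53  2.12] err 0.0 0.0
fin 135 [-0.52  0.5   0.95  2.28 -1.29  0.21 -0.6 ] err 2.4 0.7
fin 180 [ 0.9   0.5  -0.89  2.3   1.6   0.62 -2.58] err 0.0 0.0
fin 225 [ 0.97  0.55 -0.98  2.3   1.62  0.69 -1.79] err 0.0 0.0
fin 270 [ 0.94  0.53 -0.95  2.3   1.61  0.66 -1.01] err 0.0 0.0
fin 315 [ 1.    0.58 -1.03  2.29  1.62  0.73 -0.22] err 0.0 0.0
pre 0 [ 1.06  0.2  -1.07  2.31  1.09  0.54  0.96] err 0.0 0.0
pre 45 [ 1.    0.18 -0.99  2.31  1.06  0.52  1.77] err 0.0 0.0
pre 90 [ 1.14  0.24 -1.16  2.31  1.14  0.58  2.49] err 0.0 0.0
pre 135 [ 0.01  0.1   0.13  2.31  0.77  0.36 -2.65] err 0.0 0.0
pre 180 [-0.55  0.14  0.76  2.3   0.5   0.3  -1.59] err 0.0 0.0
pre 225 [-0.28  0.11  0.44  2.31  0.66  0.33 -0.97] err 0.0 0.0
pre 270 [-0.32  0.12  0.49  2.31  0.64  0.33 -0.16] err 0.0 0.0
pre 315 [-0.17  0.11  0.32  2.31  0.71  0.34  0.56] err 0.0 0.0
```

```bash

python3 -m pendant "[[[0,0,0],[0.016,0.003,-0.028],0.05],[[0,0,0],[0.016,0.003,-0.028],0.05],[[0,0,0],[0.016,0.003,-0.028],0.05],[[0,0,0],[0.016,0.003,-0.028],0.05],[[0,0,0],[0,0,0],0.05]]" >/dev/null
python3 -m pendant "[[[2.26,-7.17,-3.18],[0,0,0],0.05],[[2.26,-7.17,-3.18],[0,0,0],0.05],[[2.26,-7.17,-3.18],[0,0,0],0.05],[[2.26,-7.17,-3.18],[0,0,0],0.05],[[0,0,0],[0,0,0],0.05]]" >/dev/null
for i in 1 2 ; do python3 -m pendant "[[[0,0,-8.5],[0,0,0],0.05],[[0,0,-8.5],[0,0,0],0.05],[[0,0,-8.5],[0,0,0],0.05],[[0,0,-8.5],[0,0,0],0.05],[[0,0,-8.5],[0,0,0],0.05]]" >/dev/null;done
python3 - <<'E'
from g import *
s=observe();R=Ro.from_rotvec(s["ee_rot"]).as_matrix();az=np.degrees(np.arctan2(R[1,1],R[0,1]));print(s["ee_pos"],az)
rem([.518,.301,.34],down(I3,az))
E
```

```text
[ 0.452  -0.1784  0.371 ] -23.182127833431586
t 14.9 turn [ 1.33  0.37 -0.  ] shift [ 0.4668 -0.1287  0.025 ] q [ 0.17  0.13  0.12  1.84 -0.01  1.15 -0.11] F [-0.  -0.8 -4. ] T [-0.02 -0.04  0.  ] gw 0.0598 50.0
```

```bash

python3 -m pendant "[[[1.33,0.37,0],[0.0467,-0.0129,0],0.05],[[0,0,0],[0.0467,-0.0129,0],0.05],[[0,0,0],[0.0467,-0.0129,0],0.05],[[0,0,0],[0.0467,-0.0129,0],0.05],[[0,0,0],[0.0467,-0.0129,0],0.05]]" >/dev/null
python3 -m pendant "[[[0,0,0],[0.0467,-0.0129,0],0.05],[[0,0,0],[0.0467,-0.0129,0],0.05],[[0,0,0],[0.0467,-0.0129,0],0.05],[[0,0,0],[0.0467,-0.0129,0],0.05],[[0,0,0],[0.0467,-0.0129,0],0.05]]" >/dev/null
python3 -m pendant "[[[0,0,0],[0,0,0.048],0.05],[[0,0,0],[0,0,0.048],0.05],[[0,0,0],[0,0,0.048],0.05],[[0,0,0],[0,0,0.048],0.05],[[0,0,0],[0,0,0.048],0.05]]" >/dev/null
python3 - <<'E'
from g import *
s=observe();R=Ro.from_rotvec(s["ee_rot"]).as_matrix();az=np.degrees(np.arctan2(R[1,1],R[0,1]));print(s["ee_pos"],az)
rem([.518,.301,.0343],down(I3,az))
E
```

```text
[0.5191 0.3016 0.1306] -23.507425026447745
t 16.4 turn [-0.04 -0.25 -0.  ] shift [-0.0014 -0.0007  0.0963] q [-0.47  0.62 -0.17  1.76  0.14  0.77 -1.13] F [-0.3  0.5 -3.1] T [ 0.   -0.09  0.05] gw 0.0598 50.0
```

```bash

python3 -m pendant "[[[0,0.0,0],[0,0,0.035],0.05],[[0,0,0],[0,0,0.03],0.05],[[0,0,0],[0,0,0.02],0.05],[[0,0,0],[0,0,0.008],0.05],[[0,0,0],[0,0,0.003],0.05]]" 
python3 -m pendant "[[[0,0,0],[0,0,0],0.07],[[0,0,0],[0,0,0],0.088],[[0,0,0],[0,0,0],0.088],[[0,0,0],[0,0,-0.03],0.088],[[0,0,0],[0,0,-0.03],0.088]]" 
for i in 1 2 3 4; do python3 -m pendant "[[[0,0,-8.57],[0,0,0],0.088],[[0,0,-8.57],[0,0,0],0.088],[[0,0,-8.57],[0,0,0],0.088],[[0,0,-8.57],[0,0,0],0.088],[[0,0,-8.57],[0,0,0],0.088]]" >/dev/null;done
python3 -m pendant "[[[0,0,-8.57],[0,0,0],0.088],[[0,0,0],[0,0,0.0],0.088],[[0,0,0],[0,0,0.0],0.088],[[0,0,0],[0,0,0.0],0.088],[[0,0,0],[0,0,0.0],0.088]]" >/dev/null
python3 - <<'E'
from g import *
s=observe();R=Ro.from_rotvec(s["ee_rot"]).as_matrix();az=np.degrees(np.arctan2(R[1,1],R[0,1]));print(s["ee_pos"],az)
rem([.518,.301,.0343],down(I3,-23.5+180))
E
```

```text
t: 16.9
ee_pos: [0.5192, 0.3019, 0.0359]
ee_rot: [-2.624, -1.721, -0.001]
ft_force: [0.1, 0.0, -3.9]
gripper_width: 0.0599
grasp_force: 50.0
t: 17.4
ee_pos: [0.52, 0.3018, 0.0974]
ee_rot: [-2.624, -1.723, -0.0]
ft_force: [0.6, 0.2, 0.2]
gripper_width: 0.0882
grasp_force: 0.0
[0.5202 0.3019 0.0966] 156.43976389537596
t 19.9 turn [ 0.06  0.1  -0.06] shift [0.0018 0.0016 0.0623] q [ 0.    0.87 -0.88  1.74  0.81  0.95  1.51] F [-0.5 -0.6 -0.9] T [ 0.11 -0.07  0.07] gw 0.088 0.0
```

```bash

python3 -m pendant "[[[0,0,0],[0.0004,0.001,0.025],0.088],[[0,0,0],[0,0,0.025],0.088],[[0,0,0],[0,0,0.013],0.088],[[0,0,0],[0,0,0],0.06],[[0,0,0],[0,0,0],0.05]]" 10
python3 -m pendant "[[[0,0,0],[0,0,0],0.05],[[0,0,0],[0,0,0],0.05],[[0,0,0],[0,0,0],0.05],[[0,0,0],[0,0,0],0.05],[[0,0,0],[0,0,0],0.05]]" 50
python3 - <<'E'
from g import *
rem([.518,.301,.0343],down(I3,-23.5+180))
E
python3 -m pendant "[[[0,0,0],[0,0,-0.01],0.05],[[0,0,0],[0,0,-0.03],0.05],[[0,0,0],[0,0,-0.048],0.05],[[0,0,0],[0,0,-0.048],0.05],[[0,0,0],[0,0,-0.048],0.05]]" 50 >/dev/null
python3 -m pendant "[[[0,0,0],[0,0,-0.048],0.05],[[0,0,0],[0,0,-0.048],0.05],[[0,0,0],[0,0,-0.048],0.05],[[0,0,8.5],[0,0,0],0.05],[[0,0,8.5],[0,0,0],0.05]]"  >/dev/null
python3 -m pendant "[[[0,0,8.5],[0,0,0],0.05],[[0,0,8.5],[0,0,0],0.05],[[0,0,8.5],[0,0,0],0.05],[[0,0,8.5],[0,0,0],0.05],[[0,0,8.5],[0,0,0],0.05]]"
python3 - <<'E'
from g import *
s=observe();R=Ro.from_rotvec(s["ee_rot"]).as_matrix();az=np.degrees(np.arctan2(R[1,1],R[0,1]));print(s["ee_pos"],az)
rem([.46,-.182,.35],down(I3,az))
E
```

```text
t: 20.4
ee_pos: [0.5192, 0.3025, 0.034]
ee_rot: [-1.722, 2.626, 0.004]
ft_force: [-0.1, -0.0, 0.4]
gripper_width: 0.0743
grasp_force: 0.0
t: 20.9
ee_pos: [0.5196, 0.3025, 0.0345]
ee_rot: [-1.722, 2.625, 0.003]
ft_force: [-0.6, -1.0, 6.5]
gripper_width: 0.0596
grasp_force: 50.0
t 20.9 turn [0.03 0.17 0.02] shift [0.002  0.0009 0.0002] q [-0.04  0.95 -0.82  1.75  0.89  0.86  1.46] F [-0.6 -1.   6.5] T [-0.02  0.01 -0.1 ] gw 0.0596 50.0
t: 22.4
ee_pos: [0.5184, 0.3009, 0.3611]
ee_rot: [0.184, -3.134, -0.002]
ft_force: [-0.4, -0.9, -3.6]
gripper_width: 0.0592
grasp_force: 50.0
[0.5184 0.3009 0.3611] 96.72817533387516
t 22.4 turn [ 0.09 -0.11  0.  ] shift [ 0.1146 -0.4727  0.0106] q [ 0.    0.5  -0.87  1.52  0.38  1.3   0.78] F [-0.4 -0.9 -3.6] T [ 0.08 -0.13  0.02] gw 0.0592 50.0
```

```bash

for i in 1 2; do python3 -m pendant "[[[0,0,0],[0.0115,-0.0473,0.001],0.05],[[0,0,0],[0.0115,-0.0473,0.001],0.05],[[0,0,0],[0.0115,-0.0473,0.001],0.05],[[0,0,0],[0.0115,-0.0473,0.001],0.05],[[0,0,0],[0.0115,-0.0473,0.001],0.05]]" >/dev/null;done
python3 - <<'E'
from g import *
rem(SH(.14),down(Rm,146+315))
E
```

```text
t 23.4 turn [ 15.28 -26.61  36.77] shift [0.0122 0.0133 0.0919] q [ 0.95  0.27 -0.78  1.79  0.2   1.17  1.8 ] F [ 1.   0.1 -3. ] T [ 0.1  -0.2   0.01] gw 0.0593 50.0
```

```bash

python3 -m pendant "[[[2.55,-4.435,6.13],[0,0,0],0.05],[[2.55,-4.435,6.13],[0,0,0],0.05],[[2.55,-4.435,6.13],[0,0,0],0.05],[[2.55,-4.435,6.13],[0,0,0],0.05],[[2.55,-4.435,6.13],[0,0,0],0.05]]" >/dev/null
python3 -m pendant "[[[2.55,-4.435,6.13],[0,0,0],0.05],[[0,0,0],[0,0,0],0.05],[[0,0,0],[0,0,0],0.05],[[0,0,0],[0,0,0],0.05],[[0,0,0],[0,0,0],0.05]]" >/dev/null
python3 - <<'E'
from g import *
rem(SH(.14),down(Rm,146+315))
E
```

```text
t 24.4 turn [ 0.37 -0.91  1.12] shift [0.0602 0.011  0.0711] q [ 0.89 -0.01 -0.76  2.13  0.46  0.63  0.87] F [-0.4  1.1 -4.7] T [0.58 0.44 0.06] gw 0.0596 50.0
```

```bash

python3 -m pendant "[[[0.37,-0.91,1.12],[0.02,0.0037,0.0237],0.05],[[0,0,0],[0.02,0.0037,0.0237],0.05],[[0,0,0],[0.02,0.0037,0.0237],0.05],[[0,0,0],[0,0,0],0.05],[[0,0,0],[0,0,0],0.05]]" >/dev/null
python3 - <<'E'
from g import *
rem(SH(.14),down(Rm,146+315))
for n in C: cv2.imwrite(f"pics/{n}2.png",viewer.snapshot(n)[:,:,::-1])
t=cv2.imread("pics/top2.png");s=cv2.imread("pics/side2.png")
cv2.imwrite("pics/mid2.png",np.hstack([cv2.resize(t[230:350,410:530],(400,400),interpolation=2),cv2.resize(s[90:210,320:440],(400,400),interpolation=2)]))
E
```

```text
t 24.9 turn [ 0.02 -0.01  0.04] shift [ 0.0013 -0.0012 -0.0005] q [ 0.8   0.13 -0.76  2.29  0.93  0.51  0.33] F [ 0.5 -0.5 -2.3] T [0.59 0.46 0.01] gw 0.0595 50.0
```

View pics/mid2.png

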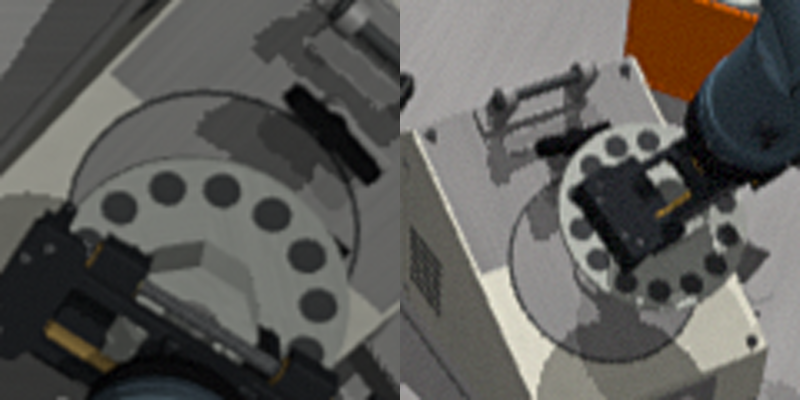

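```bash
cat > rimfit.py <<'E'
from fit import *
import sys
def rimfit(k,arcs=None):
    for n in C: G[n]=cv2.GaussianBlur(cv2.cvtColor(cv2.imread(f"pics/{n}{k}.png"),cv2.COLOR_BGR2GRAY).astype(np.float32),(0,0),.7)
    s=observe();R=Ro.from_rotvec(s["ee_rot"]).as_matrix();p=np.array(s["ee_pos"])
    def pts(d,r,h): return p+(np.c_[d[0]+r*np.cos(a),d[1]+r*np.sin(a),np.full_like(a,.0345+d[2]-h)])@R.T
    def cost(d,names=("side","top")):
        t=0
        for n in names:
            i=samp(n,pr(n,pts(d,.0735,.005)));e=samp(n,pr(n,pts(d,.0765,.005)))
            t-=np.mean(np.clip(i-e,0,50))
        return t
    for names in(("side","top"),("side",),("top",)):
        b=min((cost((x,y,z),names),x,y,z) for x in np.arange(-.006,.0061,.001) for y in np.arange(-.006,.0061,.001) for z in (np.arange(-.004,.0041,.002) if len(names)==2 else [0]))
        print(names,np.round(b,4), "at0",round(cost((0,0,0),names),2))
rimfit(sys.argv[1])
E
python3 rimfit.py 2; python3 - <<'E'
from g import *
print(Rm.inv().as_matrix()@down(Rm,461).as_matrix())
E
```

```text
('side', 'top') [-27.7102   0.001   -0.002    0.    ] at0 -21.65
('side',) [-18.4455   0.003   -0.003    0.    ] at0 -10.58
('top',) [-11.5845   0.      -0.001    0.    ] at0 -11.08
[[-0.9816 -0.1908  0.    ]
 [-0.1908  0.9816 -0.    ]
 [ 0.     -0.     -1.    ]]
```

```bash
cat >> g.py <<'E'
Rt=down(Rm,461)
def ins(h,c=(-.001,.002,0)): rem(SH(h+.0345)+Rt.apply(c),Rt)
E
python3 -m pendant "[[[0,0,0],[0.0003,0.001,0.01],0.05],[[0,0,0],[0,0,0.01],0.05],[[0,0,0],[0,0,0.01],0.05],[[0,0,0],[0,0,0.008],0.05],[[0,0,0],[0,0,0.0],0.05]]" >/dev/null
python3 -c "
from g import *
ins(.045)"
python3 -m pendant "[[[0,0,0],[0,0,0.005],0.05],[[0,0,0],[0,0,0.005],0.05],[[0,0,0],[0,0,0.005],0.05],[[0,0,0],[0,0,0],0.05],[[0,0,0],[0,0,0.0],0.05]]" >/dev/null
python3 -c "
from g import *
ins(.045)"
```

```text
t 25.5 turn [-0.04  0.13 -0.09] shift [0.001  0.0004 0.0221] q [ 0.74  0.24 -0.7   2.29  1.15  0.5   0.13] F [ 1.  -0.8 -3.4] T [0.55 0.53 0.01] gw 0.0594 50.0
t 26.0 turn [-0.02  0.03 -0.01] shift [-0.0007  0.      0.0068] q [ 0.72  0.28 -0.67  2.29  1.23  0.5   0.06] F [ 0.5  0.1 -3.8] T [0.57 0.5  0.04] gw 0.0593 50.0
```

```bash

python3 -m pendant "[[[0,0,0],[-0.0005,0,0.004],0.05],[[0,0,0],[0,0,0.003],0.05],[[0,0,0],[0,0,0.003],0.05],[[0,0,0],[0,0,0],0.05],[[0,0,0],[0,0,0.0],0.05]]" >/dev/null
python3 -c "
from g import *
ins(.04)"
python3 -m pendant "[[[0,0,0],[0,0,0.002],0.05],[[0,0,0],[0,0,0.002],0.05],[[0,0,0],[0,0,0.002],0.05],[[0,0,0],[0,0,0],0.05],[[0,0,0],[0,0,0.0],0.05]]" >/dev/null
python3 -c "
from g import *
ins(.036)"
```

```text
t 26.5 turn [-0.03  0.03 -0.02] shift [-0.0002  0.0001  0.0018] q [ 0.71  0.3  -0.66  2.28  1.28  0.5   0.02] F [-0.8 -1.  -3.6] T [ 0.52  0.6  -0.03] gw 0.0596 50.0
t 27.0 turn [-0.03  0.04 -0.02] shift [-0.0002  0.0002 -0.0002] q [ 0.71  0.32 -0.65  2.28  1.31  0.5  -0.01] F [-1.3 -0.3 -3.6] T [ 0.5   0.57 -0.07] gw 0.0596 50.0
```

```bash

python3 -m pendant "[[[0,0,0],[0,0,0.003],0.05],[[0,0,0],[0,0,0.003],0.05],[[0,0,0],[0,0,0.003],0.05],[[0,0,0],[0,0,0],0.05],[[0,0,0],[0,0,0.0],0.05]]" >/dev/null
python3 -c "
from g import *
ins(.027)"
python3 -m pendant "[[[0,0,0],[0,0,0.004],0.05],[[0,0,0],[0,0,0.003],0.05],[[0,0,0],[0,0,0.003],0.05],[[0,0,0],[0,0,0],0.05],[[0,0,0],[0,0,0.0],0.05]]" >/dev/null
python3 -c "
from g import *
ins(.017)"
```

```text
t 27.5 turn [-0.03  0.02 -0.02] shift [-0.0003  0.0001 -0.0003] q [ 0.7   0.34 -0.64  2.28  1.36  0.5  -0.04] F [-1.3 -0.5 -4.1] T [ 0.52  0.79 -0.09] gw 0.0598 50.0
t 28.0 turn [-0.04  0.02 -0.03] shift [-0.0003  0.0003 -0.0003] q [ 0.69  0.37 -0.63  2.27  1.41  0.5  -0.08] F [-0.9 -0.9 -5. ] T [ 0.55  0.81 -0.16] gw 0.0597 50.0
```

Sliding on cleanly. Continue to the shoulder.

```bash

python3 -m pendant "[[[0,0,0],[0,0,0.004],0.05],[[0,0,0],[0,0,0.004],0.05],[[0,0,0],[0,0,0.003],0.05],[[0,0,0],[0,0,0],0.05],[[0,0,0],[0,0,0.0],0.05]]" >/dev/null
python3 -c "
from g import *
ins(.006)"
python3 -m pendant "[[[0,0,0],[0,0,0.002],0.05],[[0,0,0],[0,0,0.002],0.05],[[0,0,0],[0,0,0.001],0.05],[[0,0,0],[0,0,0.0],0.05],[[0,0,0],[0,0,0.0],0.05]]" >/dev/null
python3 -c "
from g import *
ins(.0)"
```

```text
t 28.5 turn [-0.03  0.01 -0.03] shift [-0.0003  0.0003 -0.0004] q [ 0.68  0.4  -0.61  2.27  1.46  0.5  -0.12] F [-2.1 -1.8 -6.6] T [ 0.47  1.01 -0.21] gw 0.0594 50.0
t 29.0 turn [-0.03  0.03 -0.03] shift [-0.0002  0.0003  0.0008] q [ 0.68  0.41 -0.61  2.27  1.48  0.5  -0.14] F [-2.5 -1.9 -5.1] T [ 0.42  1.13 -0.31] gw 0.0595 50.0
```

```bash

for i in 1 2; do python3 -m pendant "[[[0,0,0],[0,0,0.001],0.05],[[0,0,0],[0,0,0.001],0.05],[[0,0,0],[0,0,0.0],0.05],[[0,0,0],[0,0,0.0],0.05],[[0,0,0],[0,0,0.0],0.05]]" >/dev/null
python3 -c "
from g import *
ins(.0)"; done
```

```text
t 29.5 turn [-0.04  0.04 -0.03] shift [-0.0002  0.0003 -0.0012] q [ 0.68  0.41 -0.61  2.26  1.49  0.5  -0.15] F [-4.  -1.1 -3.9] T [ 0.47  1.33 -0.39] gw 0.0596 50.0
t 30.0 turn [-0.07  0.08  0.  ] shift [-0.0003  0.0003 -0.0026] q [ 0.68  0.42 -0.61  2.26  1.5   0.5  -0.16] F [-11.1   2.5   7. ] T [ 0.37  1.65 -0.56] gw 0.0596 50.0
```

```bash

python3 -m pendant "[[[0,0,0],[0,0,0.001],0.05],[[0,0,0],[0,0,0.001],0.05],[[0,0,0],[0,0,0.0],0.05],[[0,0,0],[0,0,0.0],0.05],[[0,0,0],[0,0,0.0],0.05]]" >/dev/null
python3 -c "
from g import *
ins(.0)"; python3 -m pendant "[[[0,0,0],[0,0,-0.001],0.05],[[0,0,0],[0,0,-0.001],0.06],[[0,0,0],[0,0,0.0],0.088],[[0,0,0],[0,0,0.0],0.088],[[0,0,0],[0,0,0.0],0.088]]" >/dev/null
python3 -c "
from g import *
ins(.0)"
```

```text
t 30.5 turn [-0.15  0.2   0.05] shift [-0.0003  0.0003 -0.0029] q [ 0.68  0.42 -0.61  2.27  1.5   0.51 -0.16] F [-31.5  11.6  38.8] T [ 0.09  2.58 -1.32] gw 0.0594 50.0
t 31.0 turn [ 0.08  0.19 -0.  ] shift [ 0.0015 -0.001  -0.0029] q [ 0.68  0.42 -0.61  2.26  1.5   0.5  -0.16] F [-0.2 -1.1 -0.3] T [ 0.36  0.24 -0.06] gw 0.0813 0.0
```

```bash
cat >> g.py <<'E'
corr=Rt.apply((-.001,.002,0))
def kp(h,ang,u=.097): rem(o+Rm.apply([u,0,h])+corr,down(Rm,ang))
E
python3 -m pendant "[[[0,0,0],[0,0,-0.005],0.088],[[0,0,0],[0,0,-0.01],0.088],[[0,0,0],[0,0,-0.02],0.088],[[0,0,0],[0,0,-0.025],0.088],[[0,0,0],[0,0,-0.03],0.088]]"
for i in 1 2; do python3 -m pendant "[[[0,0,-7.9],[0,0,0],0.026],[[0,0,-7.9],[0,0,0],0.026],[[0,0,-7.9],[0,0,0],0.026],[[0,0,-7.9],[0,0,0],0.026],[[0,0,-7.9],[0,0,0],0.026]]">/dev/null; done
python3 - <<'E'
from g import *
kp(.12,180)
for n in C: cv2.imwrite(f"pics/{n}3.png",viewer.snapshot(n)[:,:,::-1])
E
```

```text
t: 31.5
ee_pos: [0.4562, -0.176, 0.2432]
ee_rot: [0.7, 2.56, -0.315]
ft_force: [0.9, 0.5, 1.0]
gripper_width: 0.0883
grasp_force: 0.0
t 32.5 turn [-0.1   0.02  0.34] shift [ 0.0009 -0.0968  0.0019] q [ 0.89  0.21 -0.86  2.29  1.08  0.53  1.58] F [0.8 0.6 0.4] T [ 0.4   0.27 -0.01] gw 0.0263 0.0
```

```bash

python3 -m pendant "[[[0,0,0.3],[0,-0.033,0],0.026],[[0,0,0],[0.0009,-0.033,0.001],0.026],[[0,0,0],[0,-0.031,0.001],0.026],[[0,0,0],[0,0,0],0.026],[[0,0,0],[0,0,0],0.026]]">/dev/null
python3 - <<'E'
from g import *
kp(.045,180)
for n in C: cv2.imwrite(f"pics/{n}3.png",viewer.snapshot(n)[:,:,::-1])
t=cv2.imread("pics/top3.png");s=cv2.imread("pics/side3.png")
cv2.imwrite("pics/mid3.png",np.hstack([cv2.resize(t[230:350,410:530],(400,400),interpolation=2),cv2.resize(s[90:210,320:440],(400,400),interpolation=2)]))
E
cat > seatfit.py <<'E'
from fit import *
v=np.load("ring.npy")
import sys;k=sys.argv[1]
for n in C: G[n]=cv2.GaussianBlur(cv2.cvtColor(cv2.imread(f"pics/{n}{k}.png"),cv2.COLOR_BGR2GRAY).astype(np.float32),(0,0),.7)
o,R=frame(v[:4])
def cost(d):
    t=0
    for n in C:
        f=lambda r:samp(n,pr(n,o+np.c_[d[0]+r*np.cos(a),d[1]+r*np.sin(a),np.full_like(a,d[2]+.005)]@R.T))
        t-=np.mean(np.clip(f(.0735)-f(.0765),0,50))
    return t
b=sorted((cost((x,y,h)),x,y,h) for x in np.arange(-.004,.0041,.001) for y in np.arange(-.004,.0041,.001) for h in np.arange(-.006,.013,.001))
print(np.round(b[:6],4))
E
python3 seatfit.py 3
```

```text
t 33.1 turn [-0.05 -0.01 -0.51] shift [-0.0013 -0.0002  0.0745] q [ 0.98  0.27 -0.87  2.07  0.92  0.61  1.88] F [-0.3  0.8 -0.1] T [0.45 0.27 0.05] gw 0.0258 0.0
[[-29.9102  -0.001    0.      -0.004 ]
 [-29.6581  -0.001    0.      -0.003 ]
 [-29.6386  -0.001    0.001   -0.003 ]
 [-29.6039  -0.001    0.001   -0.002 ]
 [-29.4374  -0.001    0.      -0.005 ]
 [-29.3275  -0.001    0.001   -0.004 ]]
```

View pics/mid3.png

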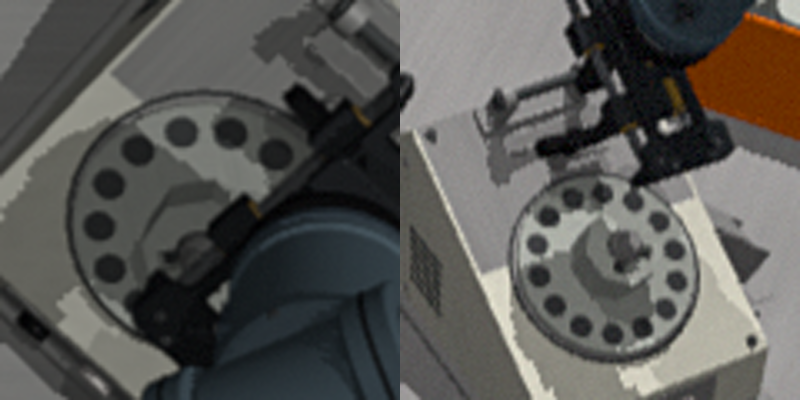

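```bash

python3 -m pendant "[[[0,0,-0.4],[-0.0013,0,0.015],0.026],[[0,0,0],[0,0,0.015],0.026],[[0,0,0],[0,0,0.01],0.026],[[0,0,0],[0,0,0.005],0.026],[[0,0,0],[0,0,0],0.026]]">/dev/null
python3 -c "
from g import *
kp(.043,180)"
python3 -m pendant "[[[0,0,0],[0,0,0.008],0.026],[[0,0,0],[0,0,0.008],0.026],[[0,0,0],[0,0,0.006],0.026],[[0,0,0],[0,0,0.004],0.026],[[0,0,0],[0,0,0],0.026]]">/dev/null
python3 -c "
from g import *
kp(.043,180)"
```

```text
t 33.7 turn [ 0.03 -0.02  0.11] shift [-0.     -0.0013  0.0312] q [ 0.9   0.37 -0.79  2.07  1.08  0.59  1.76] F [-0.5  0.8 -0.7] T [0.49 0.27 0.03] gw 0.0264 0.0
t 34.2 turn [-0.   -0.03  0.07] shift [-0.0002 -0.0004  0.0049] q [ 0.87  0.43 -0.75  2.06  1.16  0.58  1.69] F [-0.4  0.3  0.3] T [ 0.35  0.25 -0.01] gw 0.0258 0.0
```

```bash

python3 -m pendant "[[[0,0,0],[0,0,0.004],0.026],[[0,0,0],[0,0,0],0.004],[[0,0,0],[0,0,0],0.004],[[0,0,0],[0,0,0],0.004],[[0,0,0],[0,0,0],0.004]]" 8
python3 -c "
from g import *
kp(.043,180)"
```

```text
t: 34.7
ee_pos: [0.5477, -0.2577, 0.2243]
ee_rot: [-1.169, 2.595, -0.696]
ft_force: [-2.2, 2.6, -0.3]
gripper_width: 0.0092
grasp_force: 7.7
t 34.7 turn [-0.01 -0.02  0.09] shift [-0.0001 -0.0007  0.0015] q [ 0.86  0.43 -0.74  2.06  1.18  0.57  1.68] F [-2.2  2.6 -0.3] T [ 0.8   0.6  -0.03] gw 0.0092 7.7
```

```bash

python3 -m pendant "[[[0,0,0],[0,0.0003,0],0.004],[[0,0,4],[0,0,0],0.004],[[0,0,8],[0,0,0],0.004],[[0,0,8],[0,0,0],0.004],[[0,0,8],[0,0,0],0.004]]" 20 >/dev/null
python3 -c "
from g import *
kp(.043,180)"
python3 -m pendant "[[[0,0,8],[0,0,0],0.004],[[0,0,8],[0,0,0],0.004],[[0,0,8],[0,0,0],0.004],[[0,0,8],[0,0,0],0.004],[[0,0,8],[0,0,0],0.004]]" 20 >/dev/null
python3 -c "
from g import *
kp(.043,90)"
```

```text
t 35.2 turn [ -0.09  -0.03 -28.23] shift [-0.0004  0.0001  0.0015] q [ 0.82  0.42 -0.68  2.06  1.15  0.55  1.2 ] F [-1.1  1.2 -0.5] T [0.38 0.49 0.06] gw 0.0088 20.0
t 35.7 turn [-0.14  0.1  21.73] shift [0.     0.0012 0.0015] q [ 0.74  0.39 -0.59  2.06  1.11  0.51  0.53] F [-1.4 -1.6 -0.1] T [ 0.05  0.46 -0.15] gw 0.0086 20.0
```

```bash

python3 -m pendant "[[[0,0,7],[0,0,0],0.004],[[0,0,7],[0,0,0],0.004],[[0,0,5],[0,0,0],0.004],[[0,0,2.5],[0,0,0],0.004],[[0,0,0],[0,0,0],0.004]]" 20 >/dev/null
python3 -c "
from g import *
kp(.043,90)"
python3 -m pendant "[[[0,0,1.5],[0,0,0],0.004],[[0,0,1.5],[0,0,0],0.004],[[0,0,0],[0,0,0],0.004],[[0,0,0],[0,0,0],0.004],[[0,0,0],[0,0,0],0.004]]" 20 >/dev/null
python3 -c "
from g import *
kp(.043,90)"
```

```text
t 36.2 turn [-0.17  0.12  0.52] shift [0.0006 0.0015 0.0015] q [ 0.7   0.38 -0.54  2.07  1.08  0.49  0.18] F [-2.5 -3.8  2.1] T [-0.36  0.53 -0.43] gw 0.009 19.9
t 36.7 turn [-0.16  0.14 -2.41] shift [0.0008 0.0015 0.0015] q [ 0.69  0.38 -0.53  2.07  1.08  0.49  0.13] F [-1.9 -4.5  2.7] T [-0.93  0.72 -0.21] gw 0.0094 20.7
```

```bash

python3 -m pendant "[[[0,0,-1.5],[0,0,0],0.004],[[0,0,0],[0,0,0],0.03],[[0,0,0],[0,0,0],0.03],[[0,0,0],[0,0,0],0.03],[[0,0,0],[0,0,0],0.03]]"
python3 -m pendant "[[[0,0,0],[0,0,-0.01],0.03],[[0,0,0],[0,0,-0.02],0.03],[[0,0,0],[0,0,-0.03],0.03],[[0,0,0],[0,0,-0.04],0.03],[[0,0,0],[0,0,-0.04],0.03]]"
python3 -c "
from g import *
s=observe();R=Ro.from_rotvec(s['ee_rot'])
print(R.inv().apply([[-.2,.0,.05],[0,-.2,.05],[0,0,.1]]))"
```

```text
t: 37.2
ee_pos: [0.5482, -0.2573, 0.2244]
ee_rot: [0.956, 2.46, -0.245]
ft_force: [-0.1, -0.4, -0.9]
gripper_width: 0.0299
grasp_force: 0.0
t: 37.7
ee_pos: [0.495, -0.2102, 0.3462]
ee_rot: [0.956, 2.461, -0.245]
ft_force: [-0.2, -1.1, 0.9]
gripper_width: 0.0302
grasp_force: 0.0
[[ 0.1026 -0.1343 -0.1181]
 [-0.1423 -0.1474  0.0229]
 [-0.05    0.0008 -0.0866]]
```

Move the arm away to the right and up for a clear look.

```bash

python3 -m pendant "[[[0,0,0],[-0.01,0,-0.02],0.03],[[0,0,0],[-0.03,-0.03,0.003],0.03],[[0,0,0],[-0.03,-0.03,0.003],0.03],[[0,0,0],[-0.03,-0.03,0.003],0.03],[[0,0,0],[-0.03,-0.03,0.003],0.03]]" >/dev/null
python3 -m pendant "[[[0,0,0],[-0.03,-0.03,0.003],0.03],[[0,0,0],[-0.03,-0.03,0.003],0.03],[[0,0,0],[-0.03,-0.03,0.003],0.03],[[0,0,0],[0,0,0],0.03],[[0,0,0],[0,0,0],0.03]]" |head -2
python3 - <<'E'
from g import *
for n in C: cv2.imwrite(f"pics/{n}4.png",viewer.snapshot(n)[:,:,::-1])
t=cv2.imread("pics/top4.png");s=cv2.imread("pics/side4.png")
cv2.imwrite("pics/end.png",np.hstack([cv2.resize(t[210:350,410:550],(400,400),interpolation=2),cv2.resize(s[90:210,320:440],(400,400),interpolation=2)]))
E
python3 seatfit.py 4
```

```text
t: 38.7
ee_pos: [0.4942, -0.4962, 0.4527]
[[-52.7031   0.       0.001   -0.003 ]
 [-52.6486   0.       0.001   -0.002 ]
 [-51.7442   0.       0.001   -0.004 ]
 [-51.6796  -0.001    0.001   -0.003 ]
 [-51.6261   0.       0.001   -0.001 ]
 [-51.6201   0.       0.002   -0.001 ]]
```

View pics/end.png

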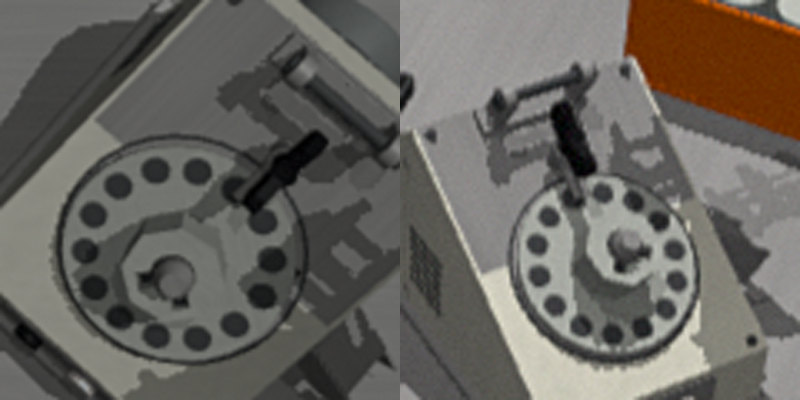

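The disc sits flat on the spindle with its keyways over the keys. The blade points uphill and the tongue points at the hub, over the plate. The hinge is untouched.

```bash
python3 -c "
from cell import order
print(order.finish_job())"
```

```text
the job is handed in; nothing more can be done
None
```

The job is handed in at about 39 s of the 61 s: disc_q is pushed home on the spindle, and the keeper is turned clockwise to its stop with its tongue over the disc at the hub. The hinge and the other two discs were not touched.

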